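Raise the lab jack under the hanging vessel

ROBOT

A 7-joint arm with a two-finger parallel gripper is mounted at the origin on a cart in front of the work surface, level with it; the furniture and walls round the work are solid. World frame = base frame: x ahead of the robot, y to its left, z up, the work surface at z = 0. Lengths are in m, angles in degrees, forces in N, time in s.
With the tool pointing down it reaches from about 0.35 to 0.9 m from the base axis. Payload 8.1 kg.
Tool frame: the origin (TCP) lies at the very end of the fingers, on their centre line; the grasp point (between the pads) lies 19 mm behind it (bot.grip_point_offset is the z of the grasp point in the tool frame, in m); z points along the fingers, y is the direction in which the jaws open and shut (so a half turn about z gives the same grasp; the last joint's range is limited). The gripper opens to 85 mm and grips with 20 to 120 N. Pads are 22 mm wide; open, the fingers measure 114 mm over their backs; the gripper's body (76 mm by 85 mm) begins 54 mm behind the grasp point. The pads swing forward as they close: fully open they stand 13 mm farther back than shut.
Start: joints at [64.423, 24.895, 1.432, 90.138, -0.665, 64.973, -4.303], TCP at [0.211, -0.588, 0.231] pointing down, gripper open.
Joint ranges: [-149.89, 149.89], [-25.12, 119.58], [-72.63, 75.52], [4.76, 147.25], [-75.54, 255.54], [6.69, 114.76], [-157.13, 157.13]. Speed limits (degrees/s): [127.2, 127.2, 172.46, 172.46, 180, 180, 180].

INTERFACE

Orientations are given as a 3x3 rotation matrix whose columns are the frame's x, y, z axes.
In Python, from rig import observe, imaging, order, bot gives the robot as it stands. The module is installed in compiled form; this text tells all that it offers.
- The arm moves only by the tool move_arm, never from a script. Its argument "commands" is a list of rows, each a list of 3 entries, a list of its own where there are three numbers: the shift along the tool's x, y, z in m, then the turn about the tool's z in degrees, then the gripper's target within -1 to 1 (fully open at 1, half-way at 0, shut at -1). A call has 1 to 8 rows; each row shifts and turns the pose as measured when the row begins, along the tool's axes as they then stand; what a row does not reach is not made up. A row lasts 1/12 s, in which the tool goes at most 41.7 mm and 7.16 degrees, less where a joint would pass 70% of its speed; a pose out of reach is approached as far as the arm can. A call with a gripper value outside its range is refused whole. The fingers move at their own pace and stop on an object; "newtons" is the grip in N (left out, the last holds). Time passes only in rows, so rows that do not move let the fingers close. It gives the time, the measured TCP pose, the force and the opening at its end, in the units of the state.
- observe(): the state, without advancing time (a new reading comes with each control period).
- imaging.read_camera(name): name is "side" or "top" or "wrist"; returns the picture (400x640x3 uint8, red, green, blue); there is no depth.
- imaging.camera_model(name): a dict with "fx", "fy", "cx", "cy" (pixels), "k1" (the pictures are not rectified: a ray, as slopes to the right and down, at radius r is drawn at 1 + k1 r^2 times it, then the intrinsics apply), "cam_to_world" (4x4, takes a point from camera to world coordinates). Camera axes: x right, y down, z forward; pixel columns grow to the right and rows downward; lengths in m; the calibration is good to about 2 mm. A picture is of the moment at which its call begins: read the wrist's pose just before it. camera_model takes no time and is no camera call; for the wrist camera it gives the pose at the moment of the call.
- order.job_done(): hands the job in, once; it reports no verdict.
The state is a dict: "time": time; "joint_pos": joint angles; "dq": joint speeds; "joint_torque": joint torques, N m; "tool_pos": TCP position; "tcp_rot": TCP orientation; "ft_force": force on the tool from outside, world axes, zero at the start; "wrist_torque": the same for the moment, N m; "width": finger opening in m.
Only numpy, scipy, OpenCV 4.12 (cv2) and the standard library are available. Lean on these libraries where they do the work, as an engineer would, in place of code of your own. Each camera call takes 0.05 s, during which the arm holds its last target. There are 200 camera calls.

TASK

A steel vessel hangs by its collar in a fork stand, above a lab jack. Turn the wing knob of that jack clockwise (seen from above), in one turn of less than a quarter revolution, until its platform just touches the underside of the vessel and supports it, lifting it by less than 1 cm at most; then let go of the knob. Leave the vessel standing straight in its fork and do not turn the second, idle lab jack.

Things in the scene. Friction and masses are not known exactly. Their poses are not given: they have to be found in the camera images.
- jack_grip (a point): The black wing knob of the lab jack that stands under the hanging vessel: an upright bar 44 mm long (its x axis, at any knob angle), 14 mm thick (its y axis) and 38 mm high, on a 42 mm disc on top of a 38 mm wide grey gear post, 145 mm in front (robot side) of the platform's centre. The point lies on the vertical turning axis, 14 mm below the bar's top and 24 mm above the disc; bar top 86 mm above the bench. Pinch the 14 mm thickness from above. z is up.
- jack_knob (a joint): Angle of that knob in rad, grows when it is turned clockwise seen from above, range 0 to 2.2; starts between 0.1 and 0.45. Every rad raises the platform by 20 mm. It has friction (0.12 N m) and stays where it is left, also under the vessel's weight.
- jack_top (a point): Centre of the upper face of that jack's platform, a level aluminium plate 100 x 90 mm on scissor legs over a grey base; x points away from the knob, z up. It only moves up and down, driven by the knob.
- vessel_foot (a point): Centre of the flat underside of the vessel, a steel cylinder 40 mm in diameter and 91 mm high with a blue band and lid and a 64 mm collar 37 mm above the underside. It hangs loose (0.17 to 0.35 kg) by the collar on the two arms of a dark fork stand, straight above the platform, its underside 88 mm above the bench; z is its axis, up. The platform can lift it freely.
- spare_jack_top (a point): Centre of the upper face of the platform of the second, identical but idle lab jack, with nothing above it, about 0.2 m beside the first; its knob too stands 145 mm on the robot side of this point. Leave it alone.
Not all that is in view belongs to the job. What is shaped like the part that bears vessel_foot but brown or pink is not meant.

How it is judged (in metres and radians):
At the end, for the whole second after the job is handed in: The platform's top is less than 3 mm below the vessel's underside or touching it, the vessel is less than 12 mm from where it hung, over the platform (within 15 mm of its centre) and upright within 7 degrees, the knob is still, and the idle jack's platform has moved less than 5 mm (z of vessel_foot in the frame of jack_top below 0.003 m and horizontal distance between vessel_foot and jack_top below 0.015 m and distance of vessel_foot from where it was at the start of the episode below 0.012 m and angle between vessel_foot's own z axis and vertical below 0.12 rad and velocity of joint jack_knob between -0.05 and 0.05 rad/s and distance of spare_jack_top from where it was at the start of the episode below 0.005 m).
It fails at once if the vessel is lifted or shifted by more than 16 mm (distance of vessel_foot from where it was at the start of the episode above 0.016 m).
It fails at once if the idle jack is raised or lowered by more than 5 mm (distance of spare_jack_top from where it was at the start of the episode above 0.005 m).
It also fails if it takes over 29 s, if anything falls off the work surface, if the arm or the gripper's body presses on something with over 40 N, if the wrist force passes 120 N, or if a joint passes its speed limit or range.

## Working session

There is one attempt and no reset: what is moved stays moved. The work goes in short steps, Python scripts to look and compute and a tool call to move; the robot and the scene stay as the last step left them, time stands still between calls to the robot, and variables do not carry over. Pictures are saved under pics/ and viewed, about 8 in all and at most 12, crops included, and the job is handed in when it is done.

Besides the shell and the picture viewer there is one more tool, called after "Call:" by a JSON object that holds its "method" and its "body", one argument or row to a line. move_arm: Moves the arm, as the interface text tells. Its arguments: {"type":"object","properties":{"commands":{"type":"array"},"newtons":{"type":"number"}},"required":["commands"]}

```bash
mkdir -p pics; cat > h.py <<'E'
import numpy as np, cv2
from rig import observe, imaging, order, bot
def ray(name,u,v,M=None):
    m=M or imaging.camera_model(name); T=np.array(m["cam_to_world"])
    d=np.array([(u-m["cx"])/m["fx"],(v-m["cy"])/m["fy"]]); s=d.copy()
    for _ in range(20): s=d/(1+m["k1"]*(s@s))
    return T[:3,3],T[:3,:3]@np.array([s[0],s[1],1])
def atz(name,u,v,z,M=None):
    o,d=ray(name,u,v,M); return o+d*(z-o[2])/d[2]
def px(name,p,M=None):
    m=M or imaging.camera_model(name); T=np.array(m["cam_to_world"])
    c=T[:3,:3].T@(np.array(p)-T[:3,3]); s=c[:2]/c[2]; s=s*(1+m["k1"]*(s@s))
    return s*[m["fx"],m["fy"]]+[m["cx"],m["cy"]]
def save(im,f): cv2.imwrite("pics/"+f,cv2.cvtColor(im,cv2.COLOR_RGB2BGR))
E
python3 - <<'E'
from h import *
for n in("side","top"):
    im=imaging.read_camera(n); np.save(n+".npy",im); save(im,n+"0.png"); m=imaging.camera_model(n)
    print(n,m["fx"],m["k1"],np.round(m["cam_to_world"],3).tolist())
s=observe();print(s["time"],s["tool_pos"],np.round(s["tcp_rot"],3).tolist(),s["width"],bot.grip_point_offset)
E
```

```text
side 431.46056333033755 0.0011629059550434166 [[-0.968, -0.139, 0.21, 0.382], [-0.252, 0.465, -0.849, 1.167], [0.02, -0.874, -0.485, 0.498], [0.0, 0.0, 0.0, 1.0]]
top 368.9342758117094 -0.0782776909753682 [[0.106, -0.973, 0.206, 0.39], [-0.994, -0.104, 0.018, 0.415], [0.004, -0.207, -0.978, 0.904], [0.0, 0.0, 0.0, 1.0]]
0.1 [ 0.21044464 -0.58803127  0.23059438] [[0.942, 0.337, -0.001], [0.337, -0.942, 0.001], [-0.0, -0.001, -1.0]] 0.08532156053358175 -0.0187
```

View pics/side0.png

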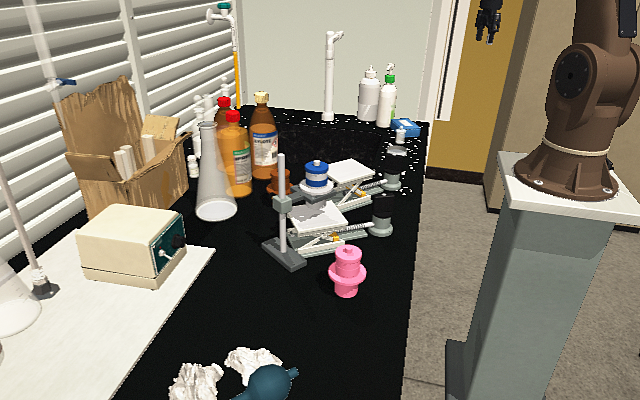

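View pics/top0.png

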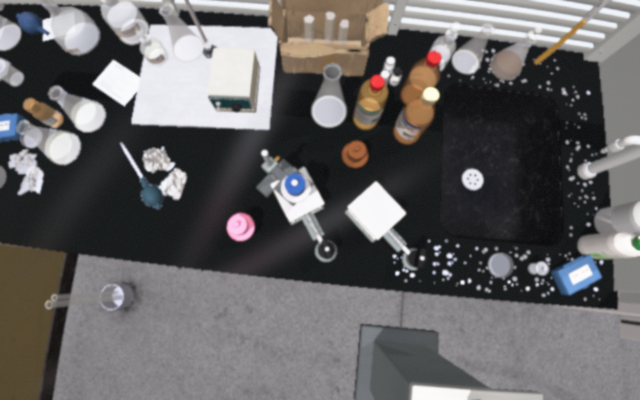

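The vessel (blue lid) is at top (295,184), and its fork post is at (266,158). There are two candidate knobs: (325,250), joined to the platform under the vessel, and (410,260), on the idle jack. Next I enlarge both views around them to confirm.

```bash
python3 - <<'E'
from h import *
t=np.load("top.npy")[150:290,245:435]; s=np.load("side.npy")[130:280,250:440]
a=cv2.resize(t,None,fx=4,fy=4,interpolation=cv2.INTER_CUBIC)[:, :760]
b=cv2.resize(s,None,fx=4,fy=4,interpolation=cv2.INTER_CUBIC)
save(a,"topc.png"); save(b,"sidec.png")
for n,u,v,z in[("knob",325,249,.086),("spare",410,260,.086),("lid",295,183,.179),("platform",300,195,.08),("spareplat",376,211,.07)]: print(n,atz("top",u,v,z).round(3))
E
```

```text
knob [0.438 0.397 0.086]
spare [0.433 0.208 0.086]
lid [0.557 0.472 0.179]
platform [0.553 0.465 0.08 ]
spareplat [0.537 0.289 0.07 ]
```

View pics/topc.png

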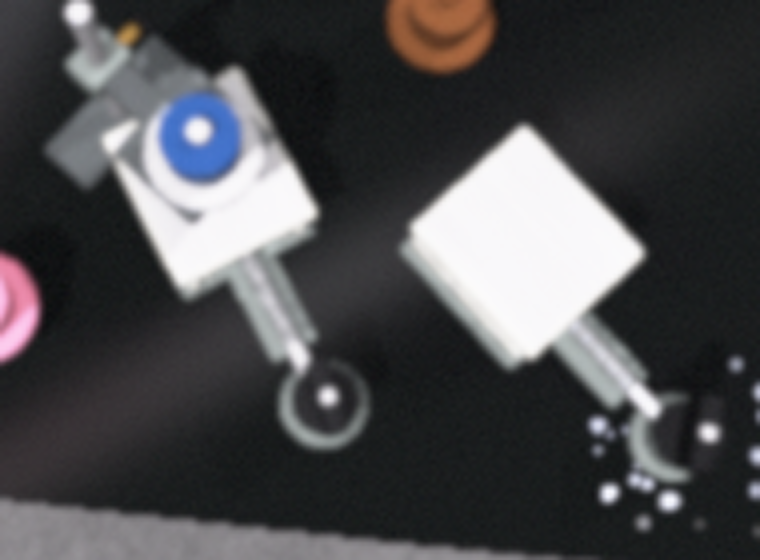

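View pics/sidec.png

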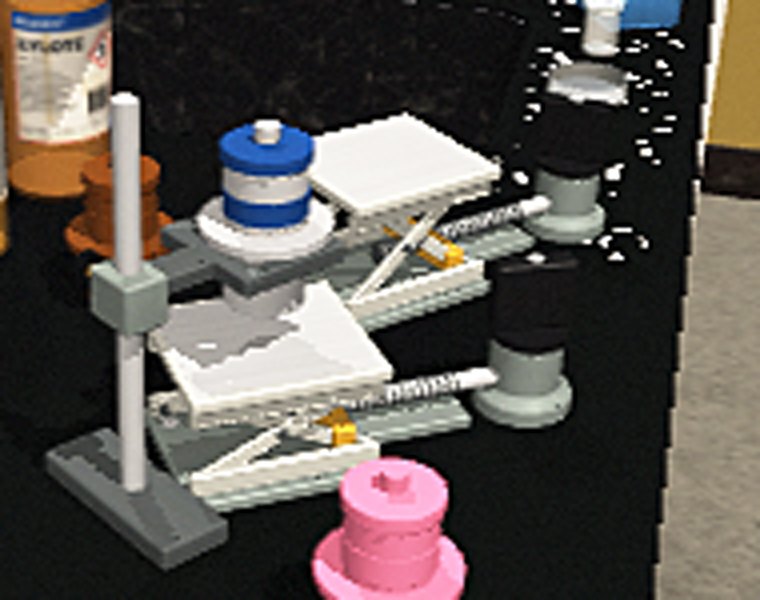

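The crops confirm it. The knob at top (326.8,249.2) is joined by a screw to the platform under the vessel hung on the fork, and the other knob belongs to the empty platform. The measured knob-to-lid distance is 141 mm, against 145 mm expected. I lift the tool and swing over, then read the bar angle with the wrist camera.

Call:
{"method": "move_arm", "body": {
  "commands": [
    [[0, 0, -0.035], 0, 1],
    [[0, 0, -0.035], 0, 1],
    [[0, 0, -0.035], 0, 1],
    [[0.019, -0.029, -0.01], 0, 1],
    [[0.019, -0.029, 0], 0, 1],
    [[0.019, -0.029, 0], 0, 1],
    [[0.019, -0.029, 0], 0, 1],
    [[0.019, -0.029, 0], 0, 1]
  ]
}}

```text
time: 0.77
tool_pos: [0.2481, -0.4187, 0.3463]
tcp_rot: [[0.945, 0.327, -0.007], [0.327, -0.945, 0.007], [-0.004, -0.009, -1.0]]
ft_force: [0.2, 0.0, -0.1]
width: 0.0856
```

Call:
{"method": "move_arm", "body": {
  "commands": [
    [[0.021, -0.032, 0], 0, 1],
    [[0.021, -0.032, 0], 0, 1],
    [[0.021, -0.032, 0], 0, 1],
    [[0.021, -0.032, 0], 0, 1],
    [[0.021, -0.032, 0], 0, 1],
    [[0.021, -0.032, 0], 0, 1],
    [[0.021, -0.032, 0], 0, 1],
    [[0.021, -0.032, 0], 0, 1]
  ]
}}

```text
time: 1.43
tool_pos: [0.3215, -0.1067, 0.3462]
tcp_rot: [[0.946, 0.325, -0.009], [0.325, -0.946, 0.006], [-0.007, -0.008, -1.0]]
ft_force: [1.5, -0.5, 1.0]
width: 0.0857
```

```bash
python3 - <<'E'
from h import *
s=observe();print(np.round(s["joint_pos"],1),s["tool_pos"])
m=imaging.camera_model("wrist");R=np.array(s["tcp_rot"]);T=np.array(m["cam_to_world"])
print("cam in tool",(R.T@(T[:3,3]-s["tool_pos"])).round(3),(R.T@T[:3,:3]).round(2).tolist(),m["fx"])
E
```

```text
[ 36.7  -6.3 -23.5 111.4  -2.8  75.  -57. ] [ 0.32149878 -0.10673381  0.34615496]
cam in tool [ 0.071  0.    -0.143] [[0.0, -0.96, -0.28], [1.0, 0.0, 0.0], [-0.0, -0.28, 0.96]] 328.76079704458135
```

Call:
{"method": "move_arm", "body": {
  "commands": [
    [[0.019, -0.032, 0], 0, 1],
    [[0.019, -0.032, 0], 0, 1],
    [[0.019, -0.032, 0], 0, 1],
    [[0.019, -0.032, 0], 0, 1],
    [[0.019, -0.032, 0], 0, 1],
    [[0.019, -0.032, 0], 0, 1],
    [[0.019, -0.032, 0], 0, 1],
    [[0.019, -0.032, 0], 0, 1]
  ]
}}

```text
time: 2.1
tool_pos: [0.3793, 0.1999, 0.3472]
tcp_rot: [[0.947, 0.322, -0.006], [0.322, -0.947, 0.003], [-0.004, -0.004, -1.0]]
ft_force: [1.6, -0.6, 0.5]
width: 0.0856
```

Call:
{"method": "move_arm", "body": {
  "commands": [
    [[0.019, -0.032, 0.01], 0, 1],
    [[0.019, -0.032, 0.01], 0, 1],
    [[0.019, -0.032, 0.01], 0, 1],
    [[0.019, -0.032, 0.01], 0, 1],
    [[0, 0, 0], 0, 1]
  ]
}}

```text
time: 2.52
tool_pos: [0.4098, 0.3593, 0.304]
tcp_rot: [[0.946, 0.324, -0.007], [0.324, -0.946, 0.006], [-0.005, -0.008, -1.0]]
ft_force: [-0.8, -1.8, -0.4]
width: 0.0854
```

```bash
python3 - <<'E'
from h import *
s=observe();print(s["time"],np.round(s["joint_pos"],1),s["tool_pos"],np.round(s["dq"],1))
m=imaging.camera_model("wrist");im=imaging.read_camera("wrist");np.save("w.npy",im);np.save("wm.npy",m,allow_pickle=True);save(im,"w1.png")
print(px("wrist",[.438,.397,.086],m))
E
```

```text
2.5167 [  -8.4   22.5  -52.6   91.9   17.8   74.6 -134.8] [0.40982456 0.35931807 0.30396561] [ 1.9 -2.4  1.7  1.9 -1.8  2.   3.7]
[295.35956723 129.6153759 ]
```

View pics/w1.png

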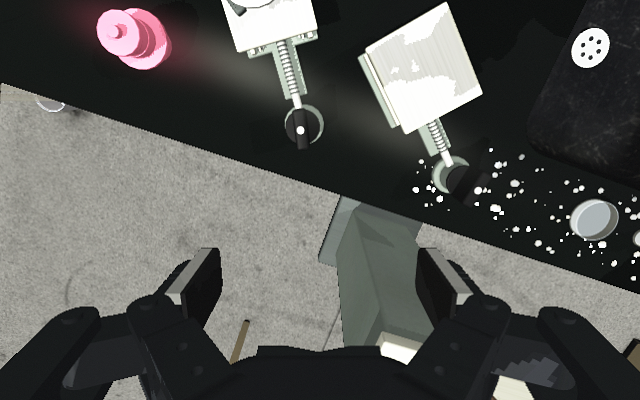

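The wrist image shows the right knob with its white spot at (300,130) and its bar running roughly from (298,110) to (304,148), joined by the screw to the plate under the vessel. I enlarge it to measure the angle.

```bash
python3 - <<'E'
from h import *
im=np.load("w.npy"); m=np.load("wm.npy",allow_pickle=True).item()
c=im[0:165,215:345].astype(float); c=np.clip(c*1.0,0,255); c=255*(c/255)**0.5
save(cv2.resize(c.astype(np.uint8),None,fx=4.5,fy=3.6,interpolation=cv2.INTER_CUBIC)[:600] if 0 else cv2.resize(c[85:165,45:125].astype(np.uint8),None,fx=7,fy=7,interpolation=cv2.INTER_CUBIC),"wk.png")
print(atz("wrist",300.3,130,.086,m))
E
```

```text
[0.43934706 0.39181912 0.086     ]
```

View pics/wk.png

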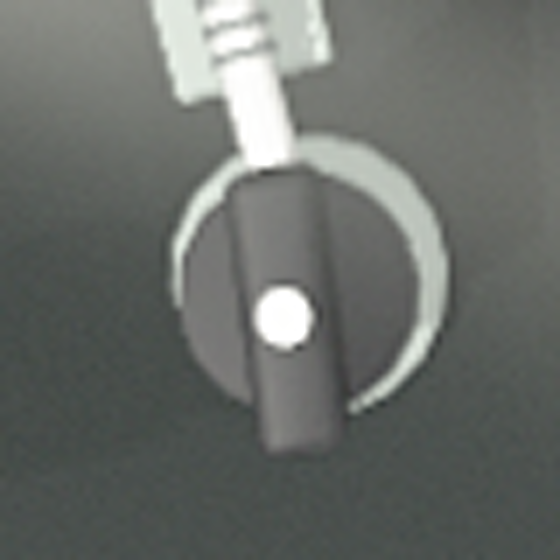

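```bash
python3 - <<'E'
from h import *
m=np.load("wm.npy",allow_pickle=True).item()
f=lambda u,v:atz("wrist",260+u/7,85+v/7,.086,m)
a,b=f(276,185),f(304,447);d=a-b
print("bar",a.round(4),b.round(4),np.linalg.norm(d),np.degrees(np.arctan2(d[1],d[0])))
print("spot wrist",f(284,316).round(4),"top",atz("top",326.8,249.2,.086).round(4))
def tri(A,B):
    (o,p),(q,r)=A,B; p=p/np.linalg.norm(p); r=r/np.linalg.norm(r)
    t=np.linalg.lstsq(np.c_[p,-r],q-o,rcond=None)[0]
    return (o+p*t[0]+q+r*t[1])/2, np.linalg.norm(o+p*t[0]-q-r*t[1])
S=lambda u,v:ray("side",250+u/4,130+v/4)
P=lambda u,v:ray("top",245+u/4,150+v/4)
for n,s,t in[("near+y",(393,370),(187,290)),("near-y",(330,283),(317,212)),("far+y",(190,405),(103,140)),("knobspot",(538,259),(327,397)),("lidspot",(267,128),(198,130)),("spare near",(498,172),(522,358))]:
    x,e=tri(S(*s),P(*t)); print(n,x.round(4),round(e,4))
E
```

```text
bar [0.4576 0.3987 0.086 ] [0.421  0.3822 0.086 ] 0.04010169545459687 24.299187310328456
spot wrist [0.4393 0.3915 0.086 ] top [0.4377 0.3926 0.086 ]
near+y [0.4919 0.4781 0.0613] 0.0016
near-y [0.5417 0.4082 0.0638] 0.0043
far+y [0.5742 0.5374 0.0635] 0.0021
knobspot [0.4371 0.3926 0.0856] 0.0011
lidspot [0.5584 0.4735 0.1763] 0.0008
spare near [0.471  0.2865 0.0803] 0.0007
```

The platform top triangulates to about 62.5 mm, so the gap is about 25.5 mm, or 1.28 rad. The knob spot check gave z = 85.6 mm against 86 mm. My plan is to turn about 80° in total, roughly 2.5 mm of lift. The bar lies at 24.3° and its centre is at (0.4385, 0.392).

Call:
{"method": "move_arm", "body": {
  "commands": [
    [[0.015, -0.008, 0.015], -2, 1],
    [[0.012, -0.007, 0.03], -2, 1],
    [[0.01, -0.006, 0.03], -1.5, 1],
    [[0, 0, 0.03], 0, 1],
    [[0, 0, 0.03], 0, 1],
    [[0, 0, 0], 0, 1]
  ]
}}

```text
time: 3.07
tool_pos: [0.4391, 0.3886, 0.1661]
tcp_rot: [[0.91, 0.415, -0.004], [0.415, -0.91, 0.003], [-0.002, -0.005, -1.0]]
ft_force: [-0.8, -1.3, -1.0]
width: 0.0851
```

```bash
cat > g.py <<'E'
from h import *
s=observe();R=np.array(s["tcp_rot"]);print(s["time"],np.round(s["joint_pos"],1),s["tool_pos"].round(4) if hasattr(s["tool_pos"],"round") else s["tool_pos"],"xang",np.degrees(np.arctan2(R[1,0],R[0,0])).round(2),"w",s["width"],np.round(s["ft_force"],1),np.round(s["wrist_torque"],2))
print("to go tool",(R.T@(np.array([.4385,.392,.056])-s["tool_pos"])).round(4),"tilt z",R[:,2].round(3))
E
python3 g.py
```

```text
3.0667 [ -13.8   33.3  -48.8   97.4   27.5   62.1 -136.6] [0.4391 0.3886 0.1661] xang 24.53 w 0.08506102788412466 [-0.8 -1.3 -1. ] [-0.12  0.02 -0.  ]
to go tool [ 0.0011 -0.0028  0.1101] tilt z [-0.004  0.003 -1.   ]
```

Call:
{"method": "move_arm", "body": {
  "commands": [
    [[0.001, -0.002, 0.02], 0, 0.2],
    [[0, -0.001, 0.025], 0, 0.2],
    [[0, 0, 0.025], 0, 0.2],
    [[0, 0, 0.02], 0, 0.2],
    [[0, 0, 0.015], 0, 0.2],
    [[0, 0, 0.004], 0, 0.2],
    [[0, 0, 0], 0, 0.2]
  ]
}}

```text
time: 3.65
tool_pos: [0.4449, 0.3876, 0.0635]
tcp_rot: [[0.914, 0.407, 0.004], [0.407, -0.914, 0.004], [0.006, -0.001, -1.0]]
ft_force: [0.7, -0.2, 0.4]
width: 0.0512
```

```bash
python3 g.py; python3 - <<'E'
from h import *
m=imaging.camera_model("wrist");im=imaging.read_camera("wrist");save(im,"w2.png")
E
```

```text
3.65 [ -16.9   39.7  -43.9  102.7   34.5   51.5 -142.4] [0.4449 0.3876 0.0635] xang 24.0 w 0.05121007806296613 [ 0.7 -0.2  0.4] [0.05 0.05 0.01]
to go tool [-0.004  -0.0066  0.0075] tilt z [ 0.004  0.004 -1.   ]
```

View pics/w2.png

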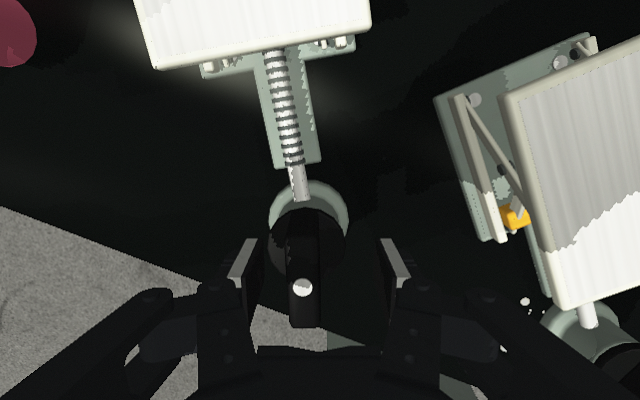

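The bar stands between the fingers with its spot at (303,287). It sits about 15 px left of the jaw centre (318), which agrees with the computed −6.6 mm offset. I correct that and then close.

Call:
{"method": "move_arm", "body": {
  "commands": [
    [[-0.004, -0.006, 0.005], 0, 0.2],
    [[-0.001, -0.002, 0.002], 0, 0.2],
    [[0, 0, 0], 0, 0.2]
  ]
}}

```text
time: 3.95
tool_pos: [0.4387, 0.3945, 0.0609]
tcp_rot: [[0.914, 0.405, 0.009], [0.405, -0.914, 0.007], [0.012, -0.003, -1.0]]
ft_force: [-0.6, 0.2, -0.5]
width: 0.0512
```

```bash
python3 g.py
```

```text
3.95 [ -17.9   39.7  -43.6  103.2   34.9   50.8 -143.8] [0.4387 0.3945 0.0609] xang 23.87 w 0.05117921412628182 [-0.6  0.2 -0.5] [-0.01  0.01 -0.03]
to go tool [-0.0013  0.0022  0.0049] tilt z [ 0.009  0.007 -1.   ]
```

Call:
{"method": "move_arm", "body": {
  "commands": [
    [[-0.001, 0.002, 0.004], 0, 0.2],
    [[0, 0, 0], 0, -1],
    [[0, 0, 0], 0, -1],
    [[0, 0, 0], 0, -1],
    [[0, 0, 0], 0, -1],
    [[0, 0, 0], 0, -1],
    [[0, 0, 0], 0, -1]
  ],
  "newtons": 50
}}

```text
time: 4.53
tool_pos: [0.4392, 0.3924, 0.0586]
tcp_rot: [[0.914, 0.405, 0.012], [0.405, -0.914, 0.008], [0.014, -0.002, -1.0]]
ft_force: [-1.0, -0.7, -0.2]
width: 0.0131
```

```bash
python3 g.py
```

```text
4.5333 [ -17.9   39.7  -43.5  103.5   35.2   50.3 -143.9] [0.4392 0.3924 0.0586] xang 23.89 w 0.013059061588761123 [-1.  -0.7 -0.2] [-0.07  0.04 -0.04]
to go tool [-0.0009  0.0001  0.0025] tilt z [ 0.012  0.008 -1.   ]
```

Call:
{"method": "move_arm", "body": {
  "commands": [
    [[0, 0, 0], 4, -1],
    [[0, 0, 0], 5, -1],
    [[0, 0, 0], 5, -1],
    [[0, 0, 0], 5, -1],
    [[0, 0, 0], 5, -1],
    [[0, 0, 0], 5, -1],
    [[0, 0, 0], 4, -1],
    [[0, 0, 0], 0, -1]
  ]
}}

```text
time: 5.2
tool_pos: [0.4393, 0.3919, 0.0585]
tcp_rot: [[0.983, -0.184, 0.011], [-0.184, -0.983, 0.009], [0.009, -0.011, -1.0]]
ft_force: [1.3, -0.3, -2.2]
width: 0.0131
```

```bash
python3 g.py
```

```text
5.2 [ -38.5   32.9  -12.1  105.4    9.9   41.9 -156.6] [0.4393 0.3919 0.0585] xang -10.63 w 0.013116998982376064 [ 1.3 -0.3 -2.2] [-0.48 -0.49 -0.13]
to go tool [-0.0008  0.0001  0.0025] tilt z [ 0.011  0.009 -1.   ]
```

The grip holds and the knob followed 34.5°, but joint 7 is now at −156.6°, close to its −157.1° limit. I won't push on. I'll release (friction holds the knob), rise, turn the tool back a half turn, regrasp and finish.

Call:
{"method": "move_arm", "body": {
  "commands": [
    [[0, 0, 0], 0, 0.2],
    [[0, 0, 0], 0, 0.2],
    [[0, 0, 0], 0, 0.2],
    [[0, 0, 0], 0, 0.2],
    [[0, 0, -0.01], -1.5, 0.2],
    [[0, 0, -0.03], -3, 0.2],
    [[0, 0, -0.03], -4, 0.2],
    [[0, 0, -0.02], -5, 0.2]
  ]
}}

```text
time: 5.87
tool_pos: [0.4351, 0.3895, 0.146]
tcp_rot: [[0.998, 0.069, 0.001], [0.069, -0.998, 0.003], [0.002, -0.003, -1.0]]
ft_force: [1.0, 0.8, -0.6]
width: 0.0511
```

```bash
python3 g.py
```

```text
5.8667 [ -34.4   27.1  -17.6  100.9    9.8   53.3 -142.1] [0.4351 0.3895 0.146 ] xang 3.95 w 0.05114008549274153 [ 1.   0.8 -0.6] [-0.01 -0.02  0.  ]
to go tool [ 0.0034 -0.0019  0.0901] tilt z [ 0.001  0.003 -1.   ]
```

Call:
{"method": "move_arm", "body": {
  "commands": [
    [[0, 0, 0], -7, 0.2],
    [[0, 0, 0], -7, 0.2],
    [[0, 0, 0], -7, 0.2],
    [[0, 0, 0], -7, 0.2],
    [[0, 0, 0], -7, 0.2],
    [[0, 0, 0], -7, 0.2],
    [[0, 0, 0], -7, 0.2],
    [[0, 0, 0], -7, 0.2]
  ]
}}

```text
time: 6.53
tool_pos: [0.4399, 0.3908, 0.1546]
tcp_rot: [[0.479, 0.878, 0.01], [0.878, -0.479, 0.014], [0.017, 0.002, -1.0]]
ft_force: [0.1, -0.0, 0.1]
width: 0.0511
```

Call:
{"method": "move_arm", "body": {
  "commands": [
    [[0, 0, 0], -7, 0.2],
    [[0, 0, 0], -7, 0.2],
    [[0, 0, 0], -7, 0.2],
    [[0, 0, 0], -7, 0.2],
    [[0, 0, 0], -7, 0.2],
    [[0, 0, 0], -7, 0.2],
    [[0, 0, 0], -7, 0.2],
    [[0, 0, 0], -7, 0.2]
  ]
}}

```text
time: 7.2
tool_pos: [0.4433, 0.3889, 0.1566]
tcp_rot: [[-0.48, 0.877, 0.012], [0.877, 0.48, 0.018], [0.011, 0.019, -1.0]]
ft_force: [0.3, 0.6, -1.0]
width: 0.0511
```

```bash
python3 g.py
```

```text
7.2 [-15.1  32.5 -45.8  98.8  26.7  58.8 -41.4] [0.4433 0.3889 0.1566] xang 118.68 w 0.05112531671874129 [ 0.3  0.6 -1. ] [-0.02  0.06  0.03]
to go tool [ 0.004  -0.0046  0.1005] tilt z [ 0.012  0.018 -1.   ]
```

Another 50.7° to go.

Call:
{"method": "move_arm", "body": {
  "commands": [
    [[0, 0, 0], -7, 0.2],
    [[0, 0, 0], -7, 0.2],
    [[0, 0, 0], -7, 0.2],
    [[0, 0, 0], -7, 0.2],
    [[0, 0, 0], -7, 0.2],
    [[0, 0, 0], -7, 0.2],
    [[0, 0, 0], -6, 0.2],
    [[0, 0, 0], 0, 0.2]
  ]
}}

```text
time: 7.87
tool_pos: [0.4479, 0.3862, 0.1592]
tcp_rot: [[-0.979, 0.204, 0.015], [0.204, 0.979, 0.025], [-0.009, 0.028, -1.0]]
ft_force: [-0.3, -0.4, 0.0]
width: 0.0512
```

```bash
python3 g.py
```

```text
7.8667 [ -7.8  37.  -58.   98.2  35.   62.9   1.8] [0.4479 0.3862 0.1592] xang 168.23 w 0.05121733951456327 [-0.3 -0.4  0. ] [-0.03  0.07  0.  ]
to go tool [0.0114 0.0009 0.1031] tilt z [ 0.015  0.025 -1.   ]
```

Call:
{"method": "move_arm", "body": {
  "commands": [
    [[0.008, 0.001, 0.02], -1, 0.2],
    [[0.003, 0, 0.025], 0, 0.2],
    [[0, 0, 0.02], 0, 0.2],
    [[0, 0, 0.01], 0, 0.2],
    [[0, 0, 0], 0, 0.2]
  ]
}}

```text
time: 8.28
tool_pos: [0.4415, 0.3918, 0.0842]
tcp_rot: [[-0.979, 0.205, 0.018], [0.205, 0.978, 0.032], [-0.011, 0.035, -0.999]]
ft_force: [0.5, -1.1, -0.8]
width: 0.0511
```

```bash
python3 g.py
```

```text
8.2833 [-10.9  41.2 -54.  102.9  40.4  55.   -3.5] [0.4415 0.3918 0.0842] xang 168.15 w 0.05112016721077289 [ 0.5 -1.1 -0.8] [-0.05  0.05  0.01]
to go tool [ 0.0033 -0.0014  0.0281] tilt z [ 0.018  0.032 -0.999]
```

Call:
{"method": "move_arm", "body": {
  "commands": [
    [[0.002, -0.001, 0.013], -1, 0.2],
    [[0.001, -0.001, 0.012], 0, 0.2],
    [[0, 0, 0.002], 0, 0.2],
    [[0, 0, 0], 0, -1],
    [[0, 0, 0], 0, -1],
    [[0, 0, 0], 0, -1],
    [[0, 0, 0], 0, -1],
    [[0, 0, 0], 0, -1]
  ]
}}

```text
time: 8.95
tool_pos: [0.4398, 0.3921, 0.0574]
tcp_rot: [[-0.981, 0.191, 0.02], [0.191, 0.981, 0.034], [-0.014, 0.037, -0.999]]
ft_force: [0.5, 3.2, -7.6]
width: 0.0133
```

```bash
python3 g.py; python3 - <<'E'
from h import *
t=imaging.read_camera("side"); save(cv2.resize(t[110:280,250:440],None,fx=4,fy=3.5,interpolation=cv2.INTER_CUBIC) if 0 else cv2.resize(t[130:280,250:440],None,fx=4,fy=4,interpolation=cv2.INTER_CUBIC),"side2.png")
E
```

```text
8.95 [-11.9  42.8 -52.5 104.4  42.8  52.3  -4.7] [0.4398 0.3921 0.0574] xang 168.97 w 0.013302169159636381 [ 0.5  3.2 -7.6] [-0.16 -0.01  0.13]
to go tool [ 0.0013 -0.0004  0.0014] tilt z [ 0.02   0.034 -0.999]
```

View pics/side2.png

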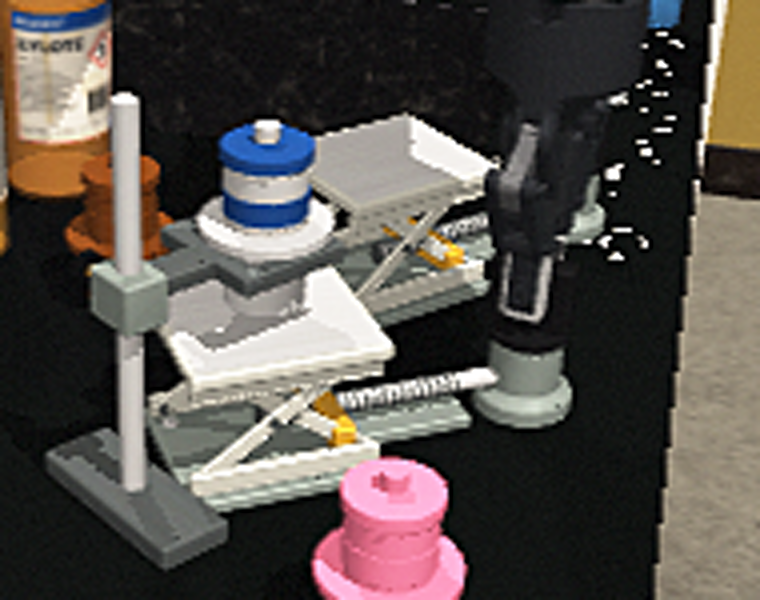

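Grip holds again. The platform has risen (near corner moved from row 370 to about 350 in the crop) and the vessel is unmoved. About 46° remain, so I turn 32° and then check.

Call:
{"method": "move_arm", "body": {
  "commands": [
    [[0, 0, 0], 4, -1],
    [[0, 0, 0], 5, -1],
    [[0, 0, 0], 5, -1],
    [[0, 0, 0], 5, -1],
    [[0, 0, 0], 5, -1],
    [[0, 0, 0], 5, -1],
    [[0, 0, 0], 3, -1],
    [[0, 0, 0], 0, -1]
  ]
}}

```text
time: 9.67
tool_pos: [0.4394, 0.3915, 0.0574]
tcp_rot: [[-0.714, 0.7, 0.02], [0.7, 0.713, 0.032], [0.008, 0.037, -0.999]]
ft_force: [0.9, 2.7, -5.0]
width: 0.0134
```

```bash
python3 g.py; python3 - <<'E'
from h import *
# side-image rows (in x4 crop) of the near+y corner as function of platform height, and vessel foot
for z in(.0613,.0745,.080,.084,.088,.091): print(z,((px("side",[.4919,.4781,z])-[250,130])*4).round(0),((px("side",[.5417,.4082,z])-[250,130])*4).round(0))
t=imaging.read_camera("side"); save(cv2.resize(t[130:280,250:440],None,fx=4,fy=4,interpolation=cv2.INTER_CUBIC),"side3.png")
E
```

```text
9.6667 [-16.3  39.6 -44.8 104.8  36.5  48.6 -33.2] [0.4394 0.3915 0.0574] xang 135.56 w 0.013376366150598794 [ 0.9  2.7 -5. ] [-0.3   0.24 -0.17]
to go tool [ 0.001  -0.0004  0.0014] tilt z [ 0.02   0.032 -0.999]
0.0613 [395. 370.] [326. 286.]
0.0745 [396. 347.] [327. 264.]
0.08 [397. 337.] [327. 254.]
0.084 [397. 329.] [327. 247.]
0.088 [398. 322.] [328. 240.]
0.091 [398. 316.] [328. 235.]
```

View pics/side3.png

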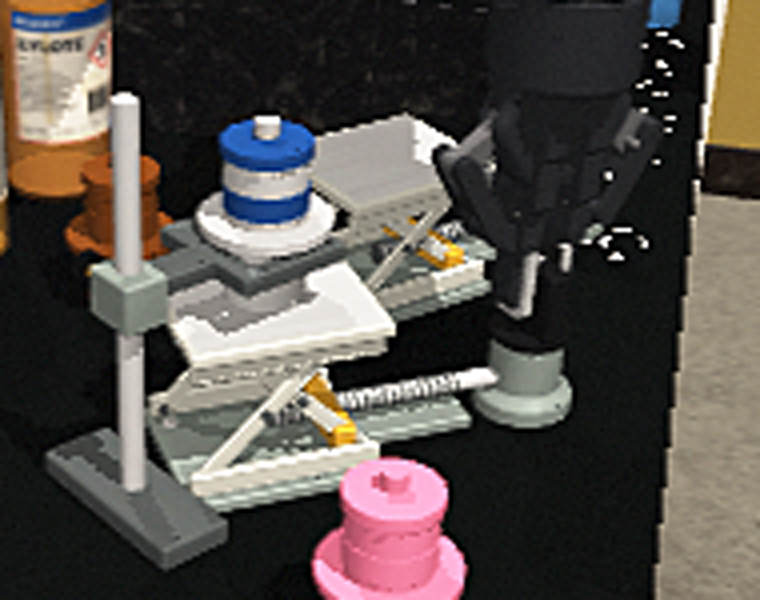

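The vessel may already have risen slightly: the lid spot is at row about 126, against 131 before. I'll measure it by image registration instead of by eye.

```bash
cat > reg.py <<'E'
from h import *
a=np.load("side.npy"); b=imaging.read_camera("side")
def reg(r0,r1,c0,c1,off=8):
    f=lambda x:cv2.resize(cv2.cvtColor(x,cv2.COLOR_RGB2GRAY),None,fx=10,fy=10,interpolation=cv2.INTER_LINEAR)
    t=f(a[r0:r1,c0:c1]); w=f(b[r0-off:r1+off,c0-off:c1+off])
    r=cv2.matchTemplate(w,t,cv2.TM_CCOEFF_NORMED); _,v,_,l=cv2.minMaxLoc(r); return (np.array(l)/10-off),round(v,3)
print("lid",reg(161,187,303,331)); print("post",reg(195,212,270,296)); print("spareplate",reg(165,190,345,372))
for dz in(.002,.004,.008): print(dz,px("side",[.558,.4735,.165+dz])-px("side",[.558,.4735,.165]))
E
python3 reg.py
```

```text
lid (array([ 0.1, -1. ]), 0.938)
post (array([-0.2, -0.2]), 0.88)
spareplate (array([-5.6, -3.9]), 0.505)
0.002 [ 0.02035021 -0.99789526]
0.004 [ 0.04075075 -1.99826019]
0.008 [ 0.0817036  -4.00643599]
```

The lid moved up by 1 px, about 2 mm, so contact seems to have been made. A further 6° turn (about 2 mm) will confirm it, since the lid should follow by about 1 px.

Call:
{"method": "move_arm", "body": {
  "commands": [
    [[0, 0, 0], 3, -1],
    [[0, 0, 0], 3, -1],
    [[0, 0, 0], 0, -1]
  ]
}}

```text
time: 10.02
tool_pos: [0.4393, 0.3915, 0.0575]
tcp_rot: [[-0.643, 0.766, 0.019], [0.766, 0.642, 0.032], [0.012, 0.035, -0.999]]
ft_force: [0.9, 2.2, -5.1]
width: 0.0135
```

```bash
python3 g.py; python3 reg.py
```

```text
10.0167 [-17.1  39.2 -43.5 104.8  35.4  48.1 -37.8] [0.4393 0.3915 0.0575] xang 130.0 w 0.013463285735411263 [ 0.9  2.2 -5.1] [-0.51  0.2   0.01]
to go tool [ 0.0009 -0.0004  0.0015] tilt z [ 0.019  0.032 -0.999]
lid (array([ 0.1, -2.1]), 0.915)
post (array([-0.2, -0.2]), 0.87)
spareplate (array([-6.4, -4.3]), 0.445)
0.002 [ 0.02035021 -0.99789526]
0.004 [ 0.04075075 -1.99826019]
0.008 [ 0.0817036  -4.00643599]
```

The lid followed by 1.1 px for about 2 mm of turn, so the platform is carrying the vessel at about 4 mm of lift. I release and rise.

Call:
{"method": "move_arm", "body": {
  "commands": [
    [[0, 0, 0], 0, 0.2],
    [[0, 0, 0], 0, 0.2],
    [[0, 0, 0], 0, 0.2],
    [[0, 0, 0], 0, 0.2],
    [[0, 0, -0.01], 0, 0.2],
    [[0, 0, -0.03], 0, 0.2],
    [[0, 0, -0.035], 0, 0.2],
    [[0, 0, -0.035], 0, 0.2]
  ]
}}

```text
time: 10.73
tool_pos: [0.435, 0.3851, 0.1668]
tcp_rot: [[-0.652, 0.758, 0.011], [0.758, 0.652, 0.026], [0.013, 0.026, -1.0]]
ft_force: [1.3, 0.5, -0.2]
width: 0.051
```

Call:
{"method": "move_arm", "body": {
  "commands": [
    [[0, 0, -0.035], 0, 0.2],
    [[0, 0, -0.035], 0, 0.2],
    [[0, 0, -0.02], 0, 0.2],
    [[0, 0, 0], 0, 0.2],
    [[0, 0, 0], 0, 0.2]
  ]
}}

```text
time: 11.15
tool_pos: [0.4334, 0.3855, 0.2738]
tcp_rot: [[-0.656, 0.755, 0.02], [0.755, 0.655, 0.036], [0.014, 0.039, -0.999]]
ft_force: [-0.2, -0.0, 0.0]
width: 0.0508
```

```bash
python3 g.py; python3 reg.py; python3 - <<'E'
from h import *
t=imaging.read_camera("side"); save(cv2.resize(t[130:280,250:440],None,fx=4,fy=4,interpolation=cv2.INTER_CUBIC),"side4.png")
E
```

```text
11.15 [ -9.8  26.2 -52.9  92.   21.9  70.3 -25.5] [0.4334 0.3855 0.2738] xang 130.99 w 0.05078936484648344 [-0.2 -0.   0. ] [-0.03 -0.01  0.02]
to go tool [-0.0015 -0.0004  0.2179] tilt z [ 0.02   0.036 -0.999]
lid (array([ 0.1, -2.1]), 0.916)
post (array([-0.2, -0.2]), 0.871)
spareplate (array([0.1, 0. ]), 0.897)
0.002 [ 0.02035021 -0.99789526]
0.004 [ 0.04075075 -1.99826019]
0.008 [ 0.0817036  -4.00643599]
```

View pics/side4.png

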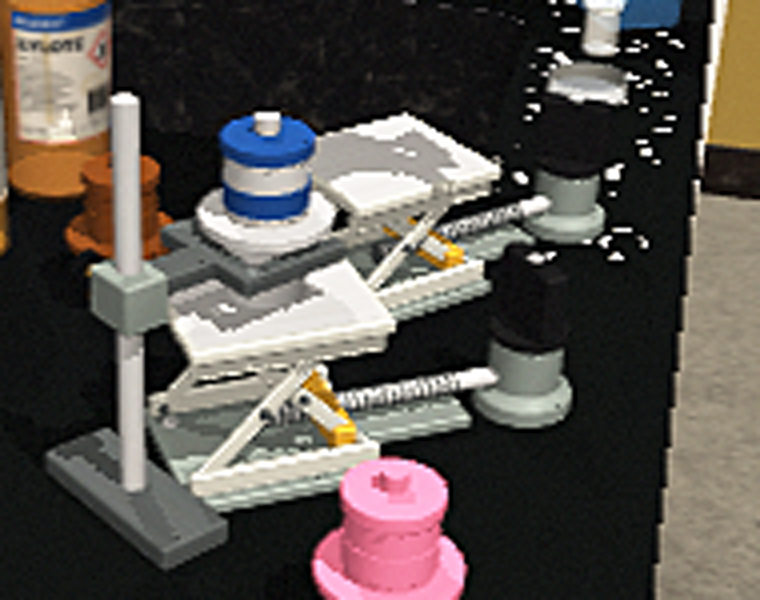

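The vessel is upright (lid spot at (267,123) in the crop), sits on the raised platform and is lifted about 4 mm. The spare plate has not moved (0.1 px). Handing in.

```bash
python3 -c "
from rig import order; print(order.job_done())"
```

```text
the job is handed in; nothing more can be done
None
```

The platform now carries the vessel, lifted about 4 mm by image measurement. I turned the right knob clockwise about 73° in total, released it, and handed the job in at about 11 s.

**Not one continuous turn:** the task asked for one turn, but I did it in two grips, 34.5° and then about 39°. Joint 7 came within 0.5° of its limit, so I let go, turned the tool back a half turn and regrasped. The knob itself was only driven clockwise, and in total less than a quarter revolution.

**Last checks:**
- **Vessel:** the lid moved up 2.1 px from its starting place, with 0.1 px of sideways movement. It followed the last 6° of turn, and its position did not change after I let go. It looks upright in the side view.
- **Idle jack:** its platform moved 0.1 px at most.
- **Disagreement:** my first height estimate of 62.5 mm, plus the turn, predicts only about 0 to 0.5 mm of lift. The images show about 4 mm, so that estimate was likely about 4 mm low. I relied on the lid movement instead.

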